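# Bolt the coffee-bean chest

## Task

Lock up the bean chest on the coffee bar: slide its barrel bolt fully home into the keeper with the knob handle standing up, and then turn the handle forward and all the way down into its notch, so that it lies level. Let go of it, and leave the cup, the milk pitcher and the hand grinder standing where they are.

Things in the scene. Friction and masses are not known exactly. Their poses are not given: they have to be found in the camera images.
- chest: closed low wooden chest, fixed, 80 mm high, a steel barrel bolt on its top. Origin at counter height straight below the bolt's axis; the wood spans x -100 (front) to 190, y -190 to 190 mm. +y: the way the bolt slides shut; -x: front; z up. The bolt's axis lies along y at x = 0, 104 mm above the counter. Steel guide staples at y -65..-50 and 45..60 mm, 117 mm high, 16 mm either side of the axis
- bolt (a joint): slide of the round steel rod (14 mm thick, 188 mm long), in m: 0 drawn back, 0.0605 fully home at its end stop, its tip through the keeper and the handle opposite the notch. Friction about 2 N; it stays where it is left. The handle's foot is at chest y = -30 mm + this value
- handle (a joint): turn of the handle about the bolt's axis, in rad: 0 upright, positive leaning to the chest's front (-x), from -0.3 to 1.57 (level, lying in the notch, at its stop). Stiff (about 0.04 N m): it stays at any angle where it is left
- knob (a point): centre of the brass knob, a round bar 18 mm thick and 30 mm long, the end of the handle (in line with its 8 mm stem), 52 mm from the bolt's axis: 156 mm above the counter when upright; when level in the notch 104 mm, and 52 mm in front of the axis. It can be pinched lightly from above, fingers on either side of it along chest y, and swivels between them as the handle turns
- keeper (a point): centre of the keeper, a steel staple like the others at chest y 75..100 mm that the rod's tip enters; on the bolt's axis, fixed on the chest (chest frame 0, 87.5, 104 mm)
- notch (a point): middle of the open top of the notch, 14 mm wide (chest y 23..37 mm), in the steel fence that stands in front of the rod (chest x -15..-10, y -45..45 mm, top 122 mm above the counter); fixed, chest frame -12.5, 30, 122 mm. The notch is open down to the chest's top. Elsewhere the fence stops the handle soon after upright (about 0.35 rad)
- cup_mid (a point): middle, half-way up, of a loose white ceramic cup, 80 mm wide, 75 mm high, standing on the rear of the chest's top; leave it alone
- pitcher_mid (a point): middle, half-way up, of a loose steel milk pitcher with a handle, 76 mm wide without the handle, 95 mm high, standing on the rear of the chest's top; leave it alone
- grinder_mid (a point): middle, half-way up, of a loose aluminium hand coffee grinder, an upright cylinder 53 mm wide and 155 mm high, on the counter at the chest's -y side; leave it alone
Not all that is in view belongs to the job. There is more than one size of the part that bears grinder_mid; the job needs the middle-sized.

How it is judged:
By the outcome, as a careful person would: the job done as asked, in the order asked, and still so for the second after the job is handed in, with the robot touching nothing.
It also fails if it takes over 40 s, if anything falls off the work surface, if the arm or the gripper's body presses on something with over 40 N, if the wrist force passes 120 N, or if a joint passes its speed limit or range.

## Robot

A 7-joint arm with a two-finger parallel gripper is mounted at the origin on the work surface. World frame = base frame: x ahead of the robot, y to its left, z up, the work surface at z = 0. Lengths are in m, angles in rad, forces in N, time in s.
With the tool pointing down it reaches from about 0.4 to 0.875 m from the base axis. Payload 19.3 kg.
Tool frame: the origin (TCP) lies midway between the tips of the shut fingers; the grasp point (between the pads) lies 19 mm behind it; z points along the fingers, y is the line along which they close (so a half turn about z gives the same grasp; the last joint's range is limited). The gripper opens to 85 mm and grips with 20 to 120 N. Pads are 22 mm wide; open, the fingers measure 114 mm over their backs; the gripper's body (76 mm by 85 mm) begins 54 mm behind the grasp point. The pads swing forward as they close: fully open they stand 13 mm farther back than shut.
Start: joints at [-1.349, 0.521, -0.036, 1.599, 0.021, 1.021, -0.113], TCP at [0.18, 0.599, 0.231] pointing down, gripper open.
Joint ranges: [-2.91, 2.91], [-0.3, 2.13], [-1.5, 1.42], [0.17, 2.43], [-1.26, 4.41], [0.16, 1.93], [-2.52, 2.52]. Speed limits (rad/s): [1.89, 1.89, 2.39, 2.39, 3.01, 3.01, 3.01].

## Interface

Orientations are given as [roll, pitch, yaw] about the fixed x, y, z axes, in that order (R = Rz(yaw) Ry(pitch) Rx(roll)).
In Python, from workcell import telemetry, grab_frame, calibration, bot, outline_of, landmark_of gives the robot as it stands. The module is installed in compiled form; this text tells all that it offers.
- The arm moves only by the shell command python3 -m inch 'ROWS' [FORCE]. ROWS is JSON, a list of rows, each a list of 7 numbers: the shift along the tool's x, y, z in m, then the turn, a rotation vector about the tool's x, y, z in rad, then the closure, from 0 (fully open) to 1 (shut). A call has 1 to 5 rows; each row shifts and turns the commanded pose from where the row before left it, along the tool's axes as they then stand; what a row does not reach is not made up. A row lasts 1/10 s, in which the tool goes at most 50 mm and 8.59 degrees, less where a joint would pass 70% of its speed; a pose out of reach is approached as far as the arm can. A call is refused whole if a number of a shift passes 0.05 or a number of a turn 0.15, either way. A call with a gripper value outside its range is refused whole. The fingers move at their own pace and stop on an object; FORCE is the grip in N (left out, the last holds). Time passes only in rows, so rows that do not move let the fingers close. It gives the time, the measured TCP pose, the force, the opening and the grip force at its end, in the units of the state.
- telemetry.observe(): the state, without advancing time (a new reading comes with each control period).
- grab_frame(name): name is "scene" or "top"; returns the picture (420x560x3 uint8, red, green, blue); there is no depth.
- calibration(name): a dict with "fovy" (degrees; the focal length in pixels is half the picture's height over the tangent of half this angle, whatever the lens; pixels are square), "cx", "cy" (the principal point, pixels), "pose" (4x4, takes a point from camera to world coordinates). Camera axes: x right, y down, z forward; pixel columns grow to the right and rows downward; lengths in m; the calibration is good to about 2 mm. A picture is of the moment at which its call begins. calibration takes no time and is no camera call.
- bot.job_done(): hands the job in; it is judged then, once.
Trained networks look in the newest picture that a camera, given by its name, has taken for a name from the list of things; names that differ only in an ending like _2 or _b are one class to them, and where a whole thing is asked for, a point or a joint stands for the part that bears it (a point fixed in the world has none). Each returns a list of dicts, best first, with "score" (0 to 1); they miss things now and then, are a little off and sometimes report something else, mostly with a low value. They report only what shows in the picture. A call takes as long as a camera call. They do not tell look-alikes from the thing itself.
- outline_of(label, camera): "region" (420x560 bool, what is visible of it) and "rect" ([left, top, right, bottom] in pixels, round what is visible of it).
- landmark_of(label, camera): "xy" ([column, row] in pixels: a listed point, or the origin of a listed thing).
The state is a dict: "clock": time; "qpos": joint angles; "qd": joint speeds; "joint_efforts": joint torques, N m; "position": TCP position; "tool_rot": TCP orientation; "force": force on the tool from outside, world axes, zero at the start; "moment": the same for the moment, N m; "grip_width": finger opening in m; "finger_force": force on a finger pad.
Only numpy, scipy, OpenCV 4.12 (cv2) and the standard library are available. Lean on these libraries where they do the work, as an engineer would, in place of code of your own. Each camera call takes 0.05 s, during which the arm holds its last target. There are 200 camera calls.

## Working session

There is one attempt and no reset: what is moved stays moved. The work goes in short steps, Python scripts to look and compute and a shell command to move; the robot and the scene stay as the last step left them, time stands still between calls to the robot, and variables do not carry over. Pictures are saved under pics/ and viewed, at most 10 in all, crops included, and the job is handed in when it is done.

```bash
mkdir -p pics
cat > h.py <<'E'
import numpy as np, cv2
from workcell import telemetry, grab_frame, calibration, bot, outline_of, landmark_of
def cam(n):
    c=calibration(n); f=210/np.tan(np.radians(c["fovy"])/2); return f,c["cx"],c["cy"],np.array(c["pose"])
def ray(n,uv):
    f,cx,cy,T=cam(n); d=T[:3,:3]@np.array([(uv[0]-cx)/f,(uv[1]-cy)/f,1]); return T[:3,3],d
def at_z(n,uv,z):
    o,d=ray(n,uv); return o+d*(z-o[2])/d[2]
def proj(n,p):
    f,cx,cy,T=cam(n); q=T[:3,:3].T@(np.array(p)-T[:3,3]); return np.array([cx+f*q[0]/q[2],cy+f*q[1]/q[2]])
def tri(a,b):
    A=np.zeros((3,3));B=np.zeros(3)
    for n,uv in (("scene",a),("top",b)):
        o,d=ray(n,uv);d=d/np.linalg.norm(d);P=np.eye(3)-np.outer(d,d);A+=P;B+=P@o
    return np.linalg.solve(A,B)
E
python3 - <<'E'
from h import *
np.set_printoptions(precision=4,suppress=True)
ims=[]
for n in("scene","top"):
    im=grab_frame(n); cv2.imwrite(f"pics/{n}0.png",im[:,:,::-1])
    print(n,cam(n)[0],cam(n)[3])
    for l in("knob","keeper","notch","cup_mid","pitcher_mid","grinder_mid","chest","bolt"):
        print(l,[(round(r["score"],2),np.round(r["xy"],1).tolist()) for r in landmark_of(l,n)[:4]])
print(telemetry.observe())
E
```

```text
scene 477.4170863087494 [[-0.7577  0.4023 -0.5138  1.1282]
 [ 0.6526  0.4691 -0.595   0.482 ]
 [ 0.0017 -0.7862 -0.618   0.7474]
 [ 0.      0.      0.      1.    ]]
knob [(0.76, [314.3, 186.2])]
keeper [(0.62, [353.1, 219.6])]
notch [(0.84, [332.3, 203.0]), (0.44, [230.4, 178.9])]
cup_mid [(0.65, [347.7, 256.0])]
pitcher_mid [(0.61, [250.2, 223.6]), (0.54, [356.6, 217.2]), (0.29, [311.9, 185.1])]
grinder_mid [(0.98, [231.6, 176.7]), (0.56, [193.7, 190.6]), (0.55, [194.0, 158.9])]
chest [(0.89, [319.5, 245.3])]Traceback (most recent call last):
  File "<stdin>", line 8, in <module>
ValueError: it knows: chest, cup_mid, grinder_mid, keeper, knob, notch, pitcher_mid
```

View pics/scene0.png

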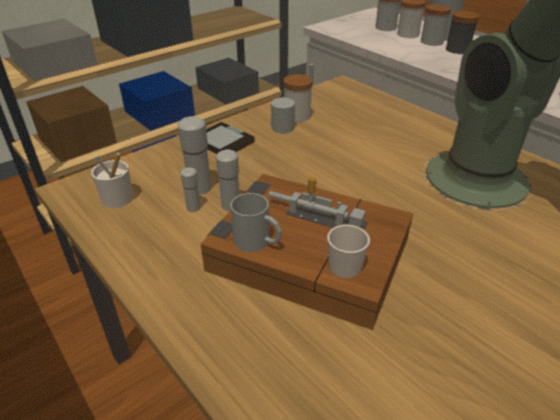

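The scene view shows the chest in the middle: knob at about (312,186), staples at (295–355, 205), keeper near (357,215), cup (348,252), pitcher (251,222). Three grinders stand at (195,155) large, (229,180) middle and (191,190) small.

Run:
```python
from h import *
np.set_printoptions(precision=4,suppress=True)
n="top"
im=grab_frame(n); cv2.imwrite(f"pics/{n}0.png",im[:,:,::-1])
print(n,cam(n)[0],cam(n)[3])
for l in("knob","keeper","notch","cup_mid","pitcher_mid","grinder_mid","chest"):
    print(l,[(round(r["score"],2),np.round(r["xy"],1).tolist()) for r in landmark_of(l,n)[:4]])
print(telemetry.observe())
for l,uv,z in(("knob",(314.3,186.2),.156),("keeper",(353.1,219.6),.104),("notch",(332.3,203),.122),("cup",(347.7,256),.1175),("pit",(250.2,223.6),.1275),("chest",(319.5,245.3),0)): print(l,at_z("scene",uv,z))
```

```text
top 445.0760581935074 [[-0.0856 -0.9741  0.2094  0.4485]
 [-0.9963  0.0841 -0.0159 -0.0934]
 [-0.0021 -0.2099 -0.9777  1.0135]
 [ 0.      0.      0.      1.    ]]
knob [(0.64, [292.2, 263.0])]
keeper [(0.96, [240.6, 290.4])]
notch [(0.63, [265.3, 282.3]), (0.19, [204.7, 237.8])]
cup_mid [(0.6, [205.7, 238.3]), (0.48, [279.3, 273.0])]
pitcher_mid [(0.8, [287.2, 190.8])]
grinder_mid [(0.8, [389.1, 228.2]), (0.69, [450.0, 212.2]), (0.57, [407.3, 193.2])]
chest [(0.64, [279.5, 273.6])]
{'clock': 0.8, 'qpos': array([-1.3492,  0.5214, -0.0363,  1.5995,  0.0212,  1.0211, -0.1128]), 'qd': array([-0.002 , -0.0023, -0.0018,  0.0006, -0.0003, -0.0005, -0.0003]), 'joint_efforts': array([  0.0017, -92.6817,   1.9788, -37.0243,   0.0181,   0.0019,
         0.    ]), 'position': array([0.1798, 0.5986, 0.2313]), 'tool_rot': array([3.1416, 0.    , 2.8498]), 'force': array([-0.2466,  0.5145, -0.5285]), 'moment': array([-0.0251, -0.0423,  0.0536]), 'finger_force': 0.0, 'grip_width': 0.08523695161761242}
knob [ 0.5296 -0.1057  0.156 ]
keeper [ 0.4995 -0.0147  0.104 ]
notch [ 0.5092 -0.0687  0.122 ]
cup [0.6016 0.0636 0.1175]
pit [ 0.6904 -0.1238  0.1275]
chest [ 0.5267 -0.0816  0.    ]
```

View pics/top0.png

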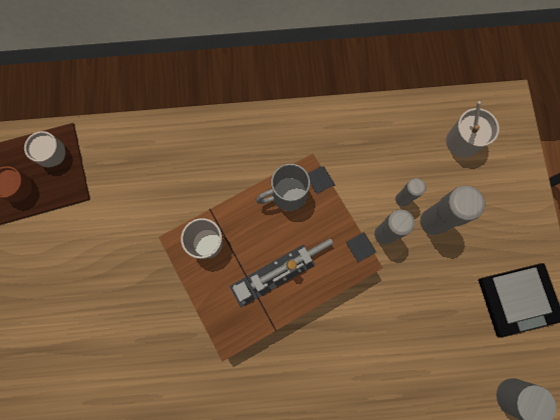

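The top view shows the rod running from (332,242) to the keeper at (243,292), with the knob at (292,265). The cup is at (203,238), the pitcher at (290,188), and the grinders at (395,227) middle, (412,192) small and (460,208) large. For the knob, the pictures offer only one brass cap, at (312,186) scene and (292,265) top. The grinder to leave alone is the middle one, and I will avoid all three. Next I fit the chest pose.

```bash
cat >> h.py <<'E'
def w(p,l):
    x,y,a=p[:3];c,s=np.cos(a),np.sin(a); return np.array([x+c*l[0]-s*l[1],y+s*l[0]+c*l[1],l[2]])
def C(x,y,z): return np.array([x,y,z])/1000
E
python3 - <<'E'
from h import *
from scipy.optimize import least_squares
np.set_printoptions(precision=4,suppress=True)
def knob(s,th): return C(-52*np.sin(th),-30+1000*s,104+52*np.cos(th))
ob=[("scene",(314.3,186.2),0),("scene",(353.1,219.6),1),("scene",(332.3,203),2),("scene",(319.5,245.3),3),
("top",(292.2,263),0),("top",(240.6,290.4),1),("top",(265.3,282.3),2),("top",(279.5,273.6),3)]
def pts(p): return [knob(p[3],p[4]),C(0,87.5,104),C(-12.5,30,122),C(0,0,0)]
def res(p): return np.concatenate([proj(n,w(p,pts(p)[i]))-uv for n,uv,i in ob]+[[p[4]*3]])
r=least_squares(res,[.52,-.08,.5,0,0],loss="soft_l1",f_scale=2)
p=r.x;print(p,np.degrees(p[2]));print(res(p)[:-1].reshape(-1,2))
np.save("p.npy",p)
print("knob",w(p,knob(p[3],p[4])),"notch",w(p,C(-12.5,30,122)))
for n in("scene","top"):
    im=cv2.imread(f"pics/{n}0.png")
    big=cv2.resize(im,None,fx=4,fy=4,interpolation=cv2.INTER_CUBIC)
    def dr(l,col):
        q=[tuple(int(v) for v in proj(n,w(p,C(*a)))*4+2) for a in l]
        for a,b in zip(q,q[1:]): cv2.line(big,a,b,col,1)
    dr([(-100,-190,80),(190,-190,80),(190,190,80),(-100,190,80),(-100,-190,80)],(0,255,0))
    dr([(-15,-45,122),(-15,45,122),(-10,45,122),(-10,-45,122),(-15,-45,122)],(255,255,0))
    dr([(0,-100,104),(0,100,104)],(0,0,255))
    dr([(-16,75,117),(16,75,117),(16,100,117),(-16,100,117),(-16,75,117)],(255,0,255))
    dr([(0,-30+1000*p[3],104),tuple(1000*knob(p[3],p[4]))],(0,255,255))
    c=(proj(n,w(p,C(0,0,110)))*4).astype(int); cv2.imwrite(f"pics/{n}_fit.png",big[c[1]-290:c[1]+290,c[0]-390:c[0]+390])
E
```

```text
[ 0.5228 -0.0917  0.3891  0.0062  0.103 ] 22.295885022247226
[[-2.2913 -2.4372]
 [ 4.5193 -1.0351]
 [ 3.0345 -1.7086]
 [-1.8291 -2.9673]
 [-2.1047  0.6907]
 [-1.2002 -1.3447]
 [ 2.0848 -1.3589]
 [-1.0402 -0.7601]]
knob [ 0.5268 -0.1158  0.1557] notch [ 0.4998 -0.0687  0.122 ]
```

View pics/top_fit.png

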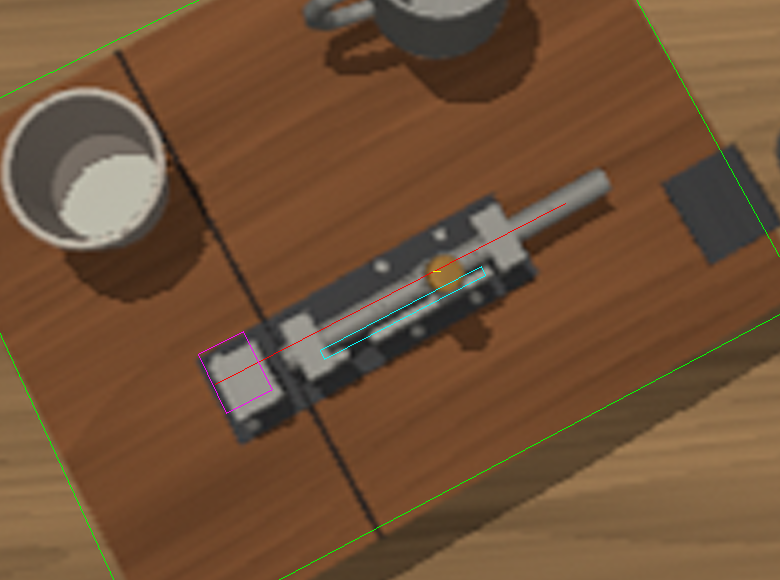

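View pics/scene_fit.png

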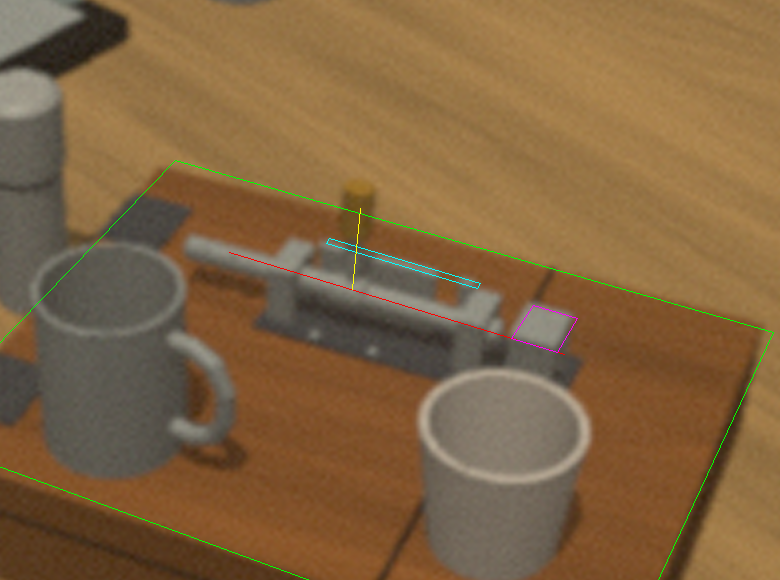

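The overlay shows the network fit is roughly 5 mm off, with the yaw a few degrees low. I refit using the staple tops I can see in the crops: top view (498,235), (310,345), (243,381); scene view (292,250), (480,302), (545,326). The knob tops are at (447,271) and (360,187).

Run:
```python
from h import *
from scipy.optimize import least_squares
np.set_printoptions(precision=4,suppress=True)
p0=np.load("p.npy")
off={n:(proj(n,w(p0,C(0,0,110)))*4).astype(int)-[390,290] for n in("scene","top")}
raw=[("top",(498,235),0),("top",(310,345),1),("top",(243,381),2),("top",(447,271),3),
("scene",(292,250),0),("scene",(480,302),1),("scene",(545,326),2),("scene",(360,187),3)]
ob=[(n,(np.array(uv)+off[n]-1.5)/4,i) for n,uv,i in raw]
def pts(p): return [C(0,-57.5,117),C(0,52.5,117),C(0,87.5,117),C(-67*np.sin(p[4]),-30+1000*p[3],104+67*np.cos(p[4]))]
def res(p): return np.concatenate([proj(n,w(p,pts(p)[i]))-uv for n,uv,i in ob])
r=least_squares(res,p0,loss="soft_l1",f_scale=1);p=r.x
print(p,np.degrees(p[2]));print(res(p).reshape(-1,2));np.save("p.npy",p)
print("knob",w(p,C(-52*np.sin(p[4]),-30+1000*p[3],104+52*np.cos(p[4]))))
print("cup",at_z("top",(205.7,238.3),.1175),"pit",at_z("top",(287.2,190.8),.1275),at_z("scene",(347.7,256),.1175),at_z("scene",(250.2,223.6),.1275),at_z("top",(397,225),.155))
```

```text
[ 0.5216 -0.0953  0.4295  0.0077  0.0874] 24.60611982872784
[[-0.0018  0.2545]
 [-0.7633 -0.0646]
 [ 0.5363 -0.2717]
 [-0.3882 -0.0998]
 [ 0.2542  0.559 ]
 [ 0.1624  0.2581]
 [-0.4658 -1.5127]
 [-0.123  -1.296 ]]
knob [ 0.5267 -0.1175  0.1558]
cup [0.5963 0.0495 0.1175] pit [ 0.6787 -0.124   0.1275] [0.6016 0.0636 0.1175] [ 0.6904 -0.1238  0.1275] [ 0.5842 -0.3311  0.155 ]
```

```bash
cat >> h.py <<'E'
from scipy.spatial.transform import Rotation as R
def plan(tgt,yaw,n,p0=None,y0=None):
    o=telemetry.observe(); p0=o["position"] if p0 is None else np.array(p0); y0=o["tool_rot"][2] if y0 is None else y0
    d=(np.array(tgt)-p0)/n; dy=(yaw-y0)/n; 
    for i in range(n):
        s=R.from_euler("xyz",[np.pi,0,y0+i*dy]).inv().apply(d); print("[%.3f,%.3f,%.3f,0,0,%.3f,0],"%(*s,-dy))
E
python3 - <<'E'
from h import *
plan([.43,.28,.25],1.73,10); print()
plan([.5267,-.1175,.215],.43,11,[.43,.28,.25],1.73)
E
```

```text
[-0.033,-0.023,-0.002,0,0,0.112,0],
[-0.036,-0.019,-0.002,0,0,0.112,0],
[-0.037,-0.015,-0.002,0,0,0.112,0],
[-0.039,-0.011,-0.002,0,0,0.112,0],
[-0.040,-0.007,-0.002,0,0,0.112,0],
[-0.040,-0.002,-0.002,0,0,0.112,0],
[-0.040,0.002,-0.002,0,0,0.112,0],
[-0.040,0.007,-0.002,0,0,0.112,0],
[-0.039,0.011,-0.002,0,0,0.112,0],
[-0.037,0.016,-0.002,0,0,0.112,0],

[-0.037,0.003,0.003,0,0,0.118,0],
[-0.036,0.007,0.003,0,0,0.118,0],
[-0.035,0.012,0.003,0,0,0.118,0],
[-0.034,0.016,0.003,0,0,0.118,0],
[-0.032,0.020,0.003,0,0,0.118,0],
[-0.029,0.023,0.003,0,0,0.118,0],
[-0.026,0.026,0.003,0,0,0.118,0],
[-0.023,0.029,0.003,0,0,0.118,0],
[-0.019,0.032,0.003,0,0,0.118,0],
[-0.015,0.034,0.003,0,0,0.118,0],
[-0.011,0.035,0.003,0,0,0.118,0],
```

```bash
python3 -m inch '[[-0.033,-0.023,-0.002,0,0,0.112,0],[-0.036,-0.019,-0.002,0,0,0.112,0],[-0.037,-0.015,-0.002,0,0,0.112,0],[-0.039,-0.011,-0.002,0,0,0.112,0],[-0.040,-0.007,-0.002,0,0,0.112,0]]' 20
python3 -m inch '[[-0.040,-0.002,-0.002,0,0,0.112,0],[-0.040,0.002,-0.002,0,0,0.112,0],[-0.040,0.007,-0.002,0,0,0.112,0],[-0.039,0.011,-0.002,0,0,0.112,0],[-0.037,0.016,-0.002,0,0,0.112,0]]'
python3 -m inch '[[-0.037,0.003,0.003,0,0,0.118,0],[-0.036,0.007,0.003,0,0,0.118,0],[-0.035,0.012,0.003,0,0,0.118,0],[-0.034,0.016,0.003,0,0,0.118,0],[-0.032,0.020,0.003,0,0,0.118,0]]'
python3 -m inch '[[-0.029,0.023,0.003,0,0,0.118,0],[-0.026,0.026,0.003,0,0,0.118,0],[-0.023,0.029,0.003,0,0,0.118,0]]'
python3 - <<'E'
from h import *
print(telemetry.observe()["qpos"])
plan([.5267,-.1175,.215],.43,4)
E
```

```text
clock: 1.3
position: [0.306, 0.4389, 0.2415]
tool_rot: [3.141, -0.0, 2.285]
force: [1.2, 0.5, -0.2]
grip_width: 0.0854
finger_force: 0.0
clock: 1.8
position: [0.4305, 0.2803, 0.2516]
tool_rot: [3.141, -0.0, 1.725]
force: [0.8, 1.0, -0.5]
grip_width: 0.0855
finger_force: 0.0
clock: 2.3
position: [0.4748, 0.0998, 0.2364]
tool_rot: [3.141, -0.001, 1.135]
force: [1.2, -0.3, 0.0]
grip_width: 0.0852
finger_force: 0.0
clock: 2.6
position: [0.5007, -0.008, 0.2274]
tool_rot: [3.141, -0.001, 0.781]
force: [0.7, -0.1, 0.3]
grip_width: 0.0853
finger_force: 0.0
[-0.56884869  0.38466338  0.6103397   1.94864472 -0.28037587  0.89163049
 -0.60439457]
[-0.015,0.024,0.003,0,0,0.088,0],
[-0.013,0.025,0.003,0,0,0.088,0],
[-0.010,0.026,0.003,0,0,0.088,0],
[-0.008,0.027,0.003,0,0,0.088,0],
```

```bash
python3 -m inch '[[-0.015,0.024,0.003,0,0,0.088,0],[-0.013,0.025,0.003,0,0,0.088,0],[-0.010,0.026,0.003,0,0,0.088,0],[-0.008,0.027,0.003,0,0,0.088,0],[0,0,0,0,0,0,0]]'
python3 - <<'E'
from h import *
o=telemetry.observe();print(o["position"],o["tool_rot"],o["qpos"])
a=grab_frame("scene")[:,:,::-1];b=grab_frame("top")[:,:,::-1]
print([(r["score"],r["xy"]) for n in("scene","top") for r in landmark_of("knob",n)[:2]])
f=lambda im,n,z:cv2.resize(im[int(z[1])-75:int(z[1])+75,int(z[0])-66:int(z[0])+66],None,fx=3,fy=4,interpolation=cv2.INTER_CUBIC)
k=[.5267,-.1175,.15]
cv2.imwrite("pics/above.png",np.hstack([f(a,0,proj("scene",k)),f(b,0,proj("top",k))]))
E
```

```text
clock: 3.1
position: [0.5262, -0.1196, 0.2152]
tool_rot: [3.14, 0.001, 0.427]
force: [0.2, 0.6, -0.2]
grip_width: 0.0854
finger_force: 0.0
[ 0.52624331 -0.11961726  0.21517814] [3.13989006e+00 6.11135388e-04 4.26754160e-01] [-0.37909072  0.49097763  0.68600541  1.86863259 -0.38357929  0.91684242
 -0.6572744 ]
[(0.72, [312.4, 186.2]), (0.53, [287.7, 187.6])]
```

View pics/above.png

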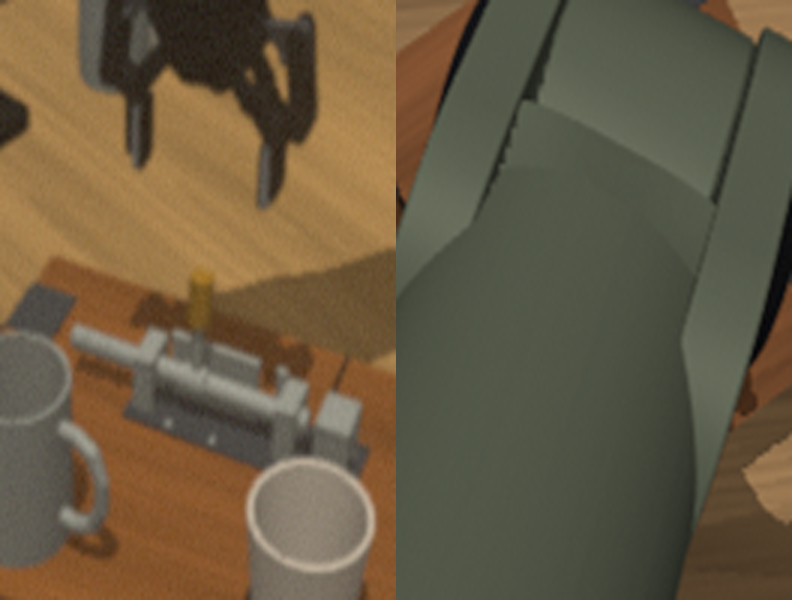

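In this crop the open fingertips (139,165) and (265,205) straddle the knob, whose top is at (202,270), so they are centred. I'll lower the gripper and close it.

```bash
python3 -m inch '[[0.001,-0.002,0.02,0,0,0,0],[0,0,0.02,0,0,0,0.2],[0,0,0.02,0,0,0,0.4],[0,0,0.017,0,0,0,0.5],[0,0,0,0,0,0,0.6]]' 20
python3 -m inch '[[0,0,0,0,0,0,0.7],[0,0,0,0,0,0,0.8],[0,0,0,0,0,0,0.9],[0,0,0,0,0,0,1],[0,0,0,0,0,0,1]]' 20
```

```text
clock: 3.8
position: [0.5254, -0.1127, 0.1369]
tool_rot: [-3.14, 0.002, 0.436]
force: [-0.8, 0.5, 0.7]
grip_width: 0.0342
finger_force: 0.0
clock: 4.3
position: [0.5267, -0.1138, 0.1392]
tool_rot: [3.141, -0.001, 0.434]
force: [-1.3, -0.3, 9.2]
grip_width: 0.0175
finger_force: 20.4
```

Gripped: the opening is 17.5 mm. Now I slide along chest +y, which is tool -y, nudging the handle upright as I go.

```bash
python3 -m inch '[[0.002,-0.006,0,0,0,0,1],[0.001,-0.01,0,0,0,0,1],[0,-0.01,0,0,0,0,1],[0,-0.01,0,0,0,0,1],[0,-0.006,0,0,0,0,1]]'
python3 -m inch '[[0,0,0,0,0,0,1],[0,0,0,0,0,0,1]]'
cat >> h.py <<'E'
def st():
    p=np.load("p.npy");o=telemetry.observe();c,s=np.cos(p[2]),np.sin(p[2]);M=np.array([[c,s],[-s,c]])
    print("chest xy mm",1000*M@(o["position"][:2]-p[:2]),"z",o["position"][2]*1000,"F chest",M@o["force"][:2],o["force"][2],"yaw err",o["tool_rot"][2]-p[2],o["grip_width"],o["finger_force"],o["clock"])
E
python3 -c "from h import *;st()"
```

```text
clock: 4.8
position: [0.5112, -0.0744, 0.1391]
tool_rot: [3.141, -0.001, 0.434]
force: [-2.0, -3.7, 8.3]
grip_width: 0.017
finger_force: 20.6
clock: 5.0
position: [0.5113, -0.0742, 0.1391]
tool_rot: [-3.141, -0.001, 0.434]
force: [-4.6, 1.0, 10.2]
grip_width: 0.0174
finger_force: 20.7
chest xy mm [-0.58242773 23.45574925] z 139.0824338188774 F chest [-3.8234001  2.8113102] 10.215374054224341 yaw err 0.004731667744966028 0.017358756157040477 20.709291994571686 5.0
```

```bash
python3 -m inch '[[0,-0.003,0,0,0,0,1],[0,-0.003,0,0,0,0,1],[0,0,0,0,0,0,1]]'; python3 -c "from h import *;st()"
python3 -m inch '[[0,-0.002,0,0,0,0,1],[0,0,0,0,0,0,1]]'; python3 -c "from h import *;st()"
python3 -m inch '[[0,-0.002,0,0,0,0,1],[0,0,0,0,0,0,1]]'; python3 -c "from h import *;st()"
```

```text
clock: 5.3
position: [0.5089, -0.0691, 0.1391]
tool_rot: [3.141, -0.001, 0.434]
force: [-2.9, -1.0, 9.1]
grip_width: 0.0173
finger_force: 20.6
chest xy mm [-0.59783132 29.09034437] z 139.108444256069 F chest [-3.03373589  0.33494597] 9.067924023751825 yaw err 0.004448589688356597 0.017311554505079485 20.641779005527496 5.3
clock: 5.5
position: [0.5086, -0.0683, 0.1391]
tool_rot: [3.139, -0.001, 0.433]
force: [1.6, -8.2, 3.6]
grip_width: 0.0173
finger_force: 20.4
chest xy mm [-0.56478652 29.93815576] z 139.13825982682684 F chest [-1.9021917  -8.09445644] 3.5686399062397944 yaw err 0.003717013720676343 0.017305390631326568 20.362225770950317 5.5
clock: 5.7
position: [0.5084, -0.0678, 0.1393]
tool_rot: [3.137, -0.002, 0.432]
force: [5.2, -15.7, -1.8]
grip_width: 0.0173
finger_force: 20.4
chest xy mm [-0.55234112 30.44793169] z 139.27909644864485 F chest [ -1.83774846 -16.44942418] -1.780865811316283 yaw err 0.002801368149272676 0.017292624551016773 20.441749691963196 5.7
```

The bolt is at its end stop: chest y is 30.4 mm against the expected 30.5, and the push force has risen to 16 N. I relax the push and turn the handle down along its 52 mm arc.

```bash
python3 -m inch '[[0,0.002,0,0,0,0,1],[-0.008,0,0.0006,0,0,0,1],[-0.008,0,0.002,0,0,0,1],[0,0,0,0,0,0,1]]'; python3 -c "from h import *;st()"
python3 -m inch '[[-0.0075,0,0.003,0,0,0,1],[-0.007,0,0.0042,0,0,0,1],[0,0,0,0,0,0,1]]'; python3 -c "from h import *;st()"
```

```text
clock: 6.1
position: [0.494, -0.075, 0.1365]
tool_rot: [3.14, -0.002, 0.433]
force: [3.1, -6.0, 1.1]
grip_width: 0.0174
finger_force: 20.4
chest xy mm [-16.62374114  29.89479591] z 136.48165793068185 F chest [ 0.30119188 -6.69437043] 1.0561535925428074 yaw err 0.0033542300327857877 0.017441042951854134 20.428893864154816 6.1
clock: 6.4
position: [0.481, -0.081, 0.1291]
tool_rot: [3.14, -0.002, 0.433]
force: [3.5, -5.8, -0.1]
grip_width: 0.0171
finger_force: 20.8
chest xy mm [-30.92062224  29.88472015] z 129.10453671355233 F chest [ 0.79403936 -6.68890456] -0.09946116239450514 yaw err 0.003379426894994264 0.017085162407860566 20.824922919273376 6.4
```

The handle is past 0.35 rad with little force, so it has entered the notch.

```bash
python3 -m inch '[[-0.006,0,0.0053,0,0,0,1],[-0.0053,0,0.0062,0,0,0,1],[-0.0042,0,0.007,0,0,0,1],[0,0,0,0,0,0,1]]'; python3 -c "from h import *;st()"
python3 -m inch '[[-0.0032,0,0.0075,0,0,0,1],[-0.0019,0,0.008,0,0,0,1],[-0.0006,0,0.006,0,0,0,1],[0,0,0,0,0,0,1]]'; python3 -c "from h import *;st()"
```

```text
clock: 6.8
position: [0.4667, -0.0875, 0.1103]
tool_rot: [3.14, -0.001, 0.433]
force: [1.6, -5.6, 1.2]
grip_width: 0.0175
finger_force: 20.6
chest xy mm [-46.64246314  29.89418071] z 110.26602177835278 F chest [-0.86288156 -5.77746621] 1.243555930540286 yaw err 0.0033289630990631647 0.017508054681580332 20.559138357639313 6.8
clock: 7.2
position: [0.4616, -0.0899, 0.0887]
tool_rot: [3.14, -0.001, 0.433]
force: [1.7, -6.3, 1.0]
grip_width: 0.0178
finger_force: 21.4
chest xy mm [-52.29737863  29.87381201] z 88.67464506125258 F chest [-1.07191237 -6.48866709] 0.9901798197060647 yaw err 0.003421409153753885 0.017821854888893273 21.36193871498108 7.2
```

```bash
python3 -m inch '[[0,0,0.0015,0,0,0,1],[0,0,0.0005,0,0,0,1],[0,0,0,0,0,0,1]]'; python3 -c "from h import *;st()"
python3 -m inch '[[0,0,0.0015,0,0,0,1],[0,0,0,0,0,0,1]]'; python3 -c "from h import *;st()"
```

```text
clock: 7.5
position: [0.4616, -0.0899, 0.0871]
tool_rot: [3.14, -0.001, 0.433]
force: [-1.0, -6.8, 2.6]
grip_width: 0.0169
finger_force: 21.4
chest xy mm [-52.31809201  29.85553002] z 87.09605728856188 F chest [-3.69391981 -5.77146829] 2.6362263168640125 yaw err 0.00337485147307115 0.01685819548604056 21.39262765645981 7.5
clock: 7.7
position: [0.4616, -0.0899, 0.0856]
tool_rot: [3.14, -0.001, 0.433]
force: [-0.2, -6.7, 2.1]
grip_width: 0.0169
finger_force: 21.4
chest xy mm [-52.29149158  29.87712746] z 85.57211320915195 F chest [-2.91023974 -5.99335936] 2.0742592880674087 yaw err 0.0034093304612297093 0.016871144954747577 21.377900540828705 7.7
```

```bash
python3 -m inch '[[0,0,0.001,0,0,0,1],[0,0,0,0,0,0,1]]'; python3 -c "from h import *;st()"
python3 -m inch '[[0,0,0.001,0,0,0,1],[0,0,0,0,0,0,1]]'; python3 -c "from h import *;st()"
```

```text
clock: 7.9
position: [0.4616, -0.0899, 0.0846]
tool_rot: [3.14, -0.001, 0.433]
force: [0.0, -6.4, 0.6]
grip_width: 0.0171
finger_force: 21.3
chest xy mm [-52.25529609  29.887434  ] z 84.60303748807134 F chest [-2.6290781  -5.78907841] 0.6355646646437854 yaw err 0.003443478670764666 0.017134499932400852 21.347207129001617 7.9
clock: 8.1
position: [0.4616, -0.0898, 0.0836]
tool_rot: [3.14, -0.001, 0.433]
force: [1.0, -6.0, 2.0]
grip_width: 0.0174
finger_force: 21.3
chest xy mm [-52.2051065   29.89707183] z 83.59567064759659 F chest [-1.61463442 -5.88226424] 1.9710028886151478 yaw err 0.0035276154187600106 0.01741581996185655 21.328775882720947 8.1
```

```bash
python3 -m inch '[[0,0.0008,0,0,0,0,0.7],[0,0,0,0,0,0,0.6],[0,0,0,0,0,0,0.5],[0,0,-0.005,0,0,0,0.5],[0,0,-0.03,0,0,0,0.5]]'
python3 -m inch '[[0,0,-0.04,0,0,0,0.5],[-0.02,0,-0.04,0,0,0,0.5],[-0.04,0,-0.02,0,0,0,0.5],[-0.02,0,-0.02,0,0,0,0.5],[0,0,0,0,0,0,0.5]]'
python3 - <<'E'
from h import *
st()
a=grab_frame("scene")[:,:,::-1];b=grab_frame("top")[:,:,::-1]
for n in("scene","top"): print(n,[(r["score"],r["xy"]) for r in landmark_of("knob",n)[:2]])
p=np.load("p.npy")
k=w(p,C(-52,30,104)); print(proj("scene",k),proj("top",k))
f=lambda im,z:cv2.resize(im[int(z[1])-50:int(z[1])+50,int(z[0])-33:int(z[0])+33],None,fx=6,fy=6,interpolation=cv2.INTER_CUBIC)
cv2.imwrite("pics/down.png",np.hstack([f(a,proj("scene",k)),f(b,proj("top",k))]))
E
```

```text
clock: 8.6
position: [0.4601, -0.0895, 0.117]
tool_rot: [-3.14, 0.004, 0.434]
force: [-0.1, 0.1, 1.8]
grip_width: 0.0427
finger_force: 0.0
clock: 9.1
position: [0.3875, -0.1244, 0.2401]
tool_rot: [-3.141, -0.004, 0.431]
force: [2.1, 1.1, 0.1]
grip_width: 0.0425
finger_force: 0.0
chest xy mm [-133.98177708   29.35042722] z 240.05818212831966 F chest [2.3288988  0.09605923] 0.10643866028242105 yaw err 0.001976662314438604 0.04248721200580449 0.0 9.1
scene [(0.49, [339.4, 198.5])]
top [(0.76, [279.4, 296.0])]
[339.89829072 196.80756662] [279.57705013 299.64542018]
```

View pics/down.png

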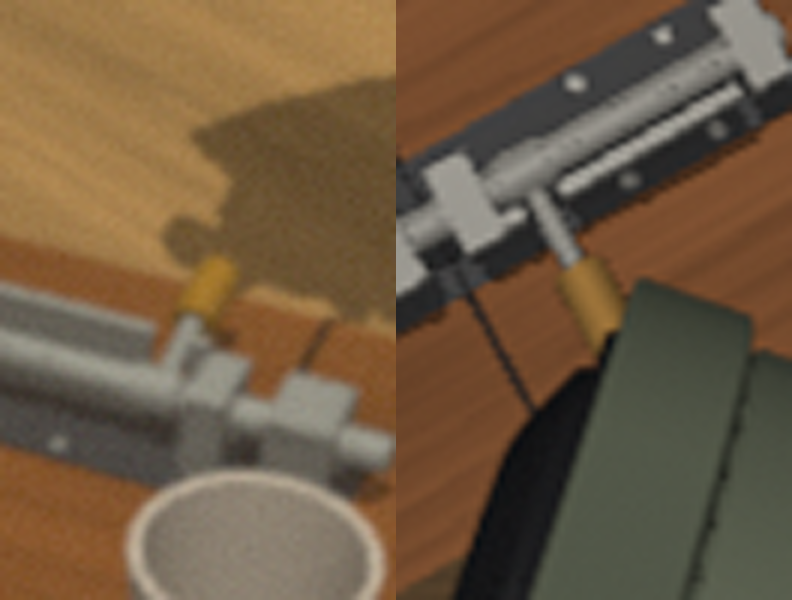

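The bolt tip is through the keeper (scene crop (365,445)) and the handle lies forward through its notch, with the knob at (208,287). A small leftover angle can't be ruled out, so I'll press the knob down from above with shut fingers until it is clearly on its stop.

```bash
python3 -m inch '[[0.04,0,0,0,0,0,1],[0.04,0,0.03,0,0,0,1],[0.002,0,0.03,0,0,0,1],[0,0,0.03,0,0,0,1],[0,0,0.02,0,0,0,1]]' 20; python3 -c "from h import *;st()"
python3 -m inch '[[0,0,0.005,0,0,0,1],[0,0,0.003,0,0,0,1],[0,0,0,0,0,0,1]]'; python3 -c "from h import *;st()"
```

```text
clock: 9.8
position: [0.4624, -0.0887, 0.125]
tool_rot: [-3.141, 0.004, 0.434]
force: [0.1, 0.5, 0.8]
grip_width: 0.0001
finger_force: 0.0
chest xy mm [-51.03640894  30.63482207] z 124.96122948937635 F chest [0.32773114 0.44699504] 0.7542010160099322 yaw err 0.004731635285909697 0.00012572048178266653 0.0 9.8
clock: 10.1
position: [0.4635, -0.0889, 0.1202]
tool_rot: [3.141, -0.0, 0.434]
force: [-0.7, 0.0, -0.6]
grip_width: -0.0001
finger_force: 0.0
chest xy mm [-50.1819638   29.94963715] z 120.21976214363828 F chest [-0.62435855  0.32348655] -0.5950920249523185 yaw err 0.004294030570597407 -0.00010535721672044411 0.0 10.1
```

```bash
python3 -m inch '[[0,0,0.003,0,0,0,1],[0,0,0.002,0,0,0,1],[0,0,0,0,0,0,1]]'; python3 -c "from h import *;st()"
python3 -m inch '[[0,0,0.002,0,0,0,1],[0,0,0,0,0,0,1]]'; python3 -c "from h import *;st()"
```

```text
clock: 10.4
position: [0.4634, -0.0887, 0.1152]
tool_rot: [3.142, -0.001, 0.434]
force: [-0.3, -0.9, 1.0]
grip_width: 0.0001
finger_force: 0.0
chest xy mm [-50.20283502  30.16220094] z 115.1897283297298 F chest [-0.60173861 -0.69390464] 1.0356984530195792 yaw err 0.004467932607820746 6.116395167463735e-05 0.02732022971031256 10.4
clock: 10.6
position: [0.4633, -0.0889, 0.113]
tool_rot: [3.141, -0.0, 0.434]
force: [-0.2, 0.8, 0.8]
grip_width: 0.0
finger_force: 0.5
chest xy mm [-50.28194243  30.06774518] z 113.0104282247601 F chest [0.19749218 0.80415092] 0.788864664237811 yaw err 0.00431972580134965 2.302467954858223e-05 0.47626528423279524 10.6
```

```bash
python3 -m inch '[[0,0,0.0015,0,0,0,1],[0,0,0,0,0,0,1]]'; python3 -c "from h import *;st()"
python3 -m inch '[[0,0,0.0015,0,0,0,1],[0,0,0,0,0,0,1]]'; python3 -c "from h import *;st()"
```

```text
clock: 10.8
position: [0.4634, -0.089, 0.1119]
tool_rot: [3.142, -0.001, 0.434]
force: [-4.6, 0.5, 18.3]
grip_width: 0.0002
finger_force: 9.3
chest xy mm [-50.29593352  29.8852729 ] z 111.93278150152295 F chest [-3.97904155  2.40548883] 18.26709659613663 yaw err 0.004061672227949842 0.00023508229045451245 9.27832804620266 10.8
clock: 11.0
position: [0.4636, -0.0895, 0.111]
tool_rot: [3.141, -0.001, 0.433]
force: [-7.5, -1.1, 35.7]
grip_width: 0.0002
finger_force: 17.7
chest xy mm [-50.30627974  29.41267671] z 110.98679939091055 F chest [-7.32917355  2.09480328] 35.7483714467223 yaw err 0.003494509093455056 0.00016230004983180775 17.671990245580673 11.0
```

The knob top stops hard at z = 113 mm with the force at 35 N, which is exactly level. To be sure the bolt is still on its end stop, I'll lift, come down on the knob's -y side and push lightly in +y.

```bash
python3 -m inch '[[0,0,-0.012,0,0,0,1],[0,0.014,-0.01,0,0,0,1],[-0.002,0.018,0,0,0,0,1],[0,0,0.015,0,0,0,1],[0,0,0.02,0,0,0,1]]'
python3 -m inch '[[0,-0.002,0,0,0,0,1],[0,-0.002,0,0,0,0,1],[0,-0.002,0,0,0,0,1],[0,0,0,0,0,0,1]]'; python3 -c "from h import *;st()"
```

```text
clock: 11.5
position: [0.4754, -0.1191, 0.0972]
tool_rot: [3.141, -0.002, 0.433]
force: [0.3, 0.3, -1.2]
grip_width: -0.0003
finger_force: 0.0
clock: 11.9
position: [0.4726, -0.1129, 0.0977]
tool_rot: [3.141, -0.001, 0.434]
force: [0.7, 0.2, 0.5]
grip_width: 0.0004
finger_force: 0.0
chest xy mm [-51.89251502   4.37439963] z 97.70438934637112 F chest [ 0.72773342 -0.1006142 ] 0.4982809432327781 yaw err 0.004864172995246552 0.00036699280785943697 0.0 11.9
```

```bash
for i in 1 2; do python3 -m inch '[[0,-0.002,0,0,0,0,1],[0,-0.001,0,0,0,0,1],[0,0,0,0,0,0,1]]' >/dev/null; python3 -c "from h import *;st()"; done
```

```text
chest xy mm [-52.18264966   7.27672373] z 97.14913347313944 F chest [ 0.54340468 -0.45711339] -0.10014735539813732 yaw err 0.004548926398677322 -4.061544611503481e-05 0.0 12.2
chest xy mm [-52.26788835   8.84580081] z 97.25598217183757 F chest [-0.37487379 -7.61683453] -0.5921657021948832 yaw err 0.003470569830544834 -1.5019888200891679e-05 3.615058958530426 12.5
```

```bash
python3 -m inch '[[0,-0.001,0,0,0,0,1],[0,-0.0005,0,0,0,0,1],[0,0,0,0,0,0,1]]' >/dev/null; python3 -c "from h import *;st()"
python3 -m inch '[[0,0.006,0,0,0,0,1],[0,0.01,0,0,0,0,1],[-0.01,0,-0.03,0,0,0,1],[-0.02,0,-0.05,0,0,0,1],[-0.04,0,-0.04,0,0,0,1]]'
python3 -m inch '[[-0.03,0.04,-0.03,0,0,0,0.5],[0,0.05,-0.03,0,0,0,0.5],[0,0.05,0,0,0,0,0.5],[0,0.04,0,0,0,0,0.5],[0,0,0,0,0,0,0.5]]'
python3 - <<'E'
from h import *
st()
a=grab_frame("scene")[:,:,::-1];b=grab_frame("top")[:,:,::-1]
p=np.load("p.npy");k=w(p,C(0,30,104))
f=lambda im,z:cv2.resize(im[int(z[1])-90:int(z[1])+90,int(z[0])-120:int(z[0])+80],None,fx=2,fy=2,interpolation=cv2.INTER_CUBIC)
cv2.imwrite("pics/end.png",np.hstack([f(a,proj("scene",k)),f(b,proj("top",k))]))
E
```

```text
chest xy mm [-52.25707495   9.3212379 ] z 97.44535872437486 F chest [ -2.34625288 -14.39547039] -0.28759990361702237 yaw err 0.002769249217805525 0.00016509461830292984 6.330095082521439 12.8
clock: 13.3
position: [0.4183, -0.1484, 0.2103]
tool_rot: [3.141, 0.0, 0.435]
force: [0.2, 0.4, 2.9]
grip_width: -0.0
finger_force: 0.0
clock: 13.8
position: [0.4651, -0.3151, 0.26]
tool_rot: [3.14, 0.002, 0.43]
force: [-2.3, 1.4, -0.2]
grip_width: 0.0428
finger_force: 0.0
chest xy mm [-142.87435512 -176.33187409] z 259.99284237846354 F chest [-1.54534608  2.22615792] -0.24065729537676706 yaw err 0.0006494349625438822 0.04276212167293866 0.0 13.8
```

View pics/end.png

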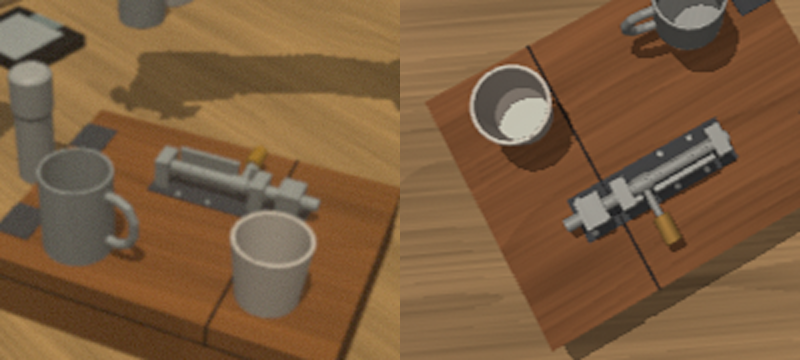

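The rod tip sticks out past the keeper (top crop (570,222)), and the handle lies level through the notch with the knob at (667,230). The cup, pitcher and middle grinder are standing where they were, and the arm is clear.

```bash
python3 -c "from workcell import bot;print(bot.job_done())"
```

```text
the job is handed in; nothing more can be done
None
```

The bean chest is locked: the bolt is fully home in the keeper and the handle lies level in its notch, released; the cup, pitcher and grinder were left untouched, and the job was handed in at about 14 s with no verdict shown.

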